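# Set the bench transformer's dial and switch on its output

### The job

The transformer on the electronics bench has to be set and switched on. With a fingertip, push the lug on its big dial to turn the dial until the white index line meets the long scale line, the one with the small brass rider behind it; do not pinch the lug from both sides. Only then, with the dial left at that setting, press the round output button all the way in and let it go, and leave the solder reel, flux jar and screwdriver where they are.

Things in the scene. Friction and masses are not known exactly. Their poses are not given: they have to be found in the camera images.
- transformer: grey steel case that does not move, 190 mm (x) by 270 mm (y) by 110 mm high with a flat top; origin at the centre of its underside, z up, its -x side is the front (vents and two brass sockets). On its top: the dial, 40 mm to +y of the middle, and the output button, 95 mm to -y of the middle
- dial_centre (a point): centre of the dial on its upper face, 121 mm above the table. The dial is a flat black disc 120 mm across turning about a vertical axis, with an aluminium hub cap 28 mm across standing 6 mm above the face. This point turns with the dial: its x axis points along the white index line, towards the lug
- index_tip (a point): outer end of the white 5 mm wide index line, on the rim of the dial's upper face, 60 mm from its centre
- lug_top (a point): centre of the top of the finger lug, a grey block on the dial under the index line: 32 mm long radially (22 to 54 mm from the axis), 20 mm wide, 20 mm high (top 141 mm above the table). About 2.5 N sideways on one flank turns the dial, which stays where it is left. Pressing both flanks at once, or down on its top across the index line, counts as pinching
- dial (a joint): angle of the dial in rad, growing clockwise seen from above, 0 to 4.71 between end stops. At 0 the index points midway between the transformer's -x and +y sides; at 0.785 to its +y side, at 2.356 to its +x side, at 3.927 to its -y side. It starts near the low end and the target line always lies further clockwise by 0.7 to 3.5 rad
- target_tip (a point): inner end of the target line, 60 mm from the dial's axis, where it meets the dial's rim, 112 mm above the table. The target line is the one long line (17 mm long, 5 mm wide, black) of the flat aluminium scale ring (160 mm across, fixed) around the dial; the other 23 lines are 8 mm long and thin, 15 degrees apart. Behind its outer end stands the rider, a brass block 13 by 14 mm, 14 mm high, 78 to 91 mm from the axis. The point's x axis points outwards along the line
- button_top (a point): centre of the top of the round grey output button, 34 mm across, standing 18 mm above the case (top 128 mm above the table when out) through a low black collar 48 mm across and 5 mm high
- button (a joint): how far the button is pressed, m: 0 out, 0.006 fully in; a spring pushes it back out, 2 N to start and 5 N fully in
- solder_reel: bystander: black reel standing on end, 56 mm across, 50 mm high; origin at the centre of its underside
- flux_jar: bystander: small jar 44 mm across, 50 mm high; origin at the centre of its underside
- screwdriver: bystander: screwdriver lying on the bench beyond the transformer

How it is judged:
By the outcome, as a careful person would: the job done as asked, in the order asked, and still so for the second after the job is handed in, with the robot touching nothing.
It also fails if it takes over 54 s, if anything falls off the work surface, if the arm or the gripper's body presses on something with over 40 N, if the wrist force passes 120 N, or if a joint passes its speed limit or range.

### The arm

A 6-joint arm with a two-finger parallel gripper is mounted at the origin on the work surface. World frame = base frame: x ahead of the robot, y to its left, z up, the work surface at z = 0. Lengths are in m, angles in rad, forces in N, time in s.
With the tool pointing down it reaches from about 0.2 to 0.875 m from the base axis. Payload 3.4 kg.
Tool frame: the origin (TCP) lies midway between the tips of the shut fingers; the grasp point (between the pads) lies 19 mm behind it (ctrl.grasp_offset is the distance from the TCP to the grasp point, in m); z points along the fingers, y is the line along which they close (so a half turn about z gives the same grasp; the last joint's range is limited). The gripper opens to 94 mm and grips with 3 to 60 N. Pads are 16 mm wide; open, the fingers measure 119 mm over their backs; the gripper's body (75 mm by 177 mm) begins 78 mm behind the grasp point.
Start: joints at [-1.291, 0.276, 1.505, -0, 1.361, -0.121], TCP at [0.224, -0.529, 0.205] pointing down, gripper open.
Joint ranges: [-2.89, 2.89], [-0.75, 2.08], [0.22, 2.7], [-1.18, 4.32], [0.11, 2.71], [-2.7, 2.7]. Speed limits (rad/s): [2.57, 2.57, 3.14, 3.14, 3.14, 3.14].

### API

Orientations are given as a unit quaternion [x, y, z, w].
In Python, from workcell import ctrl gives the robot as it stands.
- The arm moves only by the tool step_arm, never from a script. Its argument "steps" is a list of rows, each a list of 2 entries, a list of its own where there are three numbers: the shift along the tool's x, y, z in m, then the turn, a rotation vector about the tool's x, y, z in rad. In form: [[[dx, dy, dz], [rx, ry, rz]], ...]. A call has 1 to 8 rows; each row is the pose to reach, as a shift and turn from the pose commanded when the call began, along the tool's axes at that moment; what a row does not reach only later rows make up. A row lasts 1/8 s, in which the tool goes at most 62.5 mm and 10.7 degrees, less where a joint would pass 70% of its speed; a pose out of reach is approached as far as the arm can. A call with a gripper value outside its range is refused whole. "jaw" is the opening, from 0 (shut) to 1 (fully open), set as the call begins (left out, the last holds). The fingers move at their own pace and stop on an object; the grip force is fixed at half the most. Time passes only in rows, so rows that repeat a pose let the fingers close. It gives the time, the measured TCP pose, the force, the opening and the grip force at its end, in the units of the state.
- ctrl.read_state(): the state, without advancing time (a new reading comes with each control period).
- ctrl.capture(name): name is "scene" or "top" or "wrist"; returns a dict with "image" (420x560x3 uint8, red, green, blue), "fx", "fy", "cx", "cy" (pixels), "cam_to_world" (4x4, takes a point from camera to world coordinates); the wrist camera has in their place "mount" (4x4, takes a point from camera to tool coordinates, whose origin is the TCP and whose axes are the flange's). Camera axes: x right, y up, looking along -z (the intrinsics and any distortion apply to the point x, -y, -z); pixel columns grow to the right and rows downward; lengths in m; the calibration is good to about 2 mm. A picture is of the moment at which its call begins: read the wrist's pose just before it. There is no depth.
- ctrl.sign_off(): hands the job in; it is judged then, once.
Trained networks look in a picture, given as the dict that the camera call returned (one of the last four; its "shot" number tells which), for a name from the list of things; names that differ only in an ending like _2 or _b are one class to them, and where a whole thing is asked for, a point or a joint stands for the part that bears it (a point fixed in the world has none). Each returns a list of dicts, best first, with "p" (0 to 1); they miss things now and then, are a little off and sometimes report something else, mostly with a low value. They report only what shows in the picture. A call takes as long as a camera call.
- ctrl.regions_of(picture, thing): "pixels" (420x560 bool, what is visible of it).
- ctrl.place_of(picture, thing): "location" ([x, y, z] in m, in world coordinates, good to about 4 mm: a listed point, or the origin of a listed thing).
The state is a dict: "time_s": time; "qpos": joint angles; "joint_vel": joint speeds; "effort": joint torques, N m; "position": TCP position; "ee_rot": TCP orientation; "contact_force": force on the tool from outside, world axes, zero at the start; "wrist_torque": the same for the moment, N m; "grip_width": finger opening in m; "grasp_force": force on a finger pad.
Only numpy, scipy, OpenCV 4.12 (cv2) and the standard library are available. Lean on these libraries where they do the work, as an engineer would, in place of code of your own. Each camera call takes 0.05 s, during which the arm holds its last target. There are 200 camera calls.

## Working session

There is one attempt and no reset: what is moved stays moved. The work goes in short steps, Python scripts to look and compute and a tool call to move; the robot and the scene stay as the last step left them, time stands still between calls to the robot, and variables do not carry over. Pictures are saved under pics/ and viewed, at most 10 in all, crops included, and the job is handed in when it is done.

Besides the shell and the picture viewer there is one more tool, called after ">>>" in YAML: its name, and indented under it one key for each argument. step_arm: Moves the arm, as the interface text tells. Its arguments: {"type":"object","properties":{"steps":{"type":"array"},"jaw":{"type":"number"}},"required":["steps"]}

```bash
mkdir -p pics
cat > h.py <<'E'
import numpy as np, cv2
from workcell import ctrl
def save(p,n): cv2.imwrite(f'pics/{n}.png',p['image'][:,:,::-1])
def best(p,t):
    r=ctrl.place_of(p,t); return [(np.round(q['location'],4).tolist(),round(q['p'],2)) for q in r[:2]]
E
python3 - <<'E'
from h import *
s=ctrl.read_state();print(s['time_s'],s['position'],s['ee_rot'],s['grip_width'])
ims=[]
for n in['top','scene']:
    p=ctrl.capture(n);ims.append(p);save(p,n+'0')
    print(n,p['fx'],p['cx'],p['cy'],np.round(p['cam_to_world'],3).tolist(),[k for k in p])
    for t in['transformer','dial_centre','index_tip','lug_top','target_tip','button_top','solder_reel','flux_jar','screwdriver']: print(t,best(p,t))
E
```

```text
0.0 [ 0.22417042 -0.52890319  0.20463162] [ 9.79984431e-01  1.99072199e-01 -8.18770322e-05 -8.75865796e-04] 0.09409869972795372
top 456.5530892961492 274.86201666978843 213.2161397629763 [[-0.026, 0.989, -0.146, 0.438], [-1.0, -0.027, -0.006, 0.048], [-0.01, 0.145, 0.989, 0.989], [0.0, 0.0, 0.0, 1.0]] ['image', 'fx', 'fy', 'cx', 'cy', 'cam_to_world', 'shot']
transformer [([0.5472, 0.0093, 0.0046], 0.88)]
dial_centre [([0.5559, 0.0492, 0.121], 0.82)]
index_tip [([0.5367, 0.1075, 0.1172], 0.88)]
lug_top [([0.5418, 0.0884, 0.1408], 0.83)]
target_tip [([0.6068, 0.0644, 0.1092], 0.58)]
button_top [([0.5395, -0.0837, 0.1301], 0.59)]
solder_reel [([0.4177, 0.1666, 0.0012], 0.66)]
flux_jar [([0.3964, -0.0661, 0.0005], 0.77)]
screwdriver [([0.703, -0.0163, 0.0016], 0.93)]
scene 499.17159114929547 275.8247226060266 217.7533696688305 [[0.411, -0.766, 0.494, 1.063], [0.912, 0.342, -0.229, -0.182], [0.007, 0.545, 0.839, 0.975], [0.0, 0.0, 0.0, 1.0]] ['image', 'fx', 'fy', 'cx', 'cy', 'cam_to_world', 'shot']
transformer [([0.5444, 0.0116, 0.0], 0.57)]
dial_centre [([0.55, 0.0527, 0.1199], 0.7)]
index_tip [([0.5373, 0.1104, 0.1235], 0.79), ([0.3907, -0.0685, 0.0045], 0.18)]
lug_top [([0.5434, 0.0852, 0.1426], 0.59)]
target_tip [([0.6114, 0.0646, 0.1142], 0.91)]
button_top [([0.5343, -0.0868, 0.1297], 0.55)]
solder_reel [([0.418, 0.1689, -0.0044], 0.55), ([0.5422, 0.087, 0.1409], 0.5)]
flux_jar [([0.3936, -0.0661, 0.0034], 0.73), ([0.7054, -0.0104, 0.004], 0.62)]
screwdriver [([0.7037, -0.012, 0.0002], 0.83)]
```

View pics/top0.png

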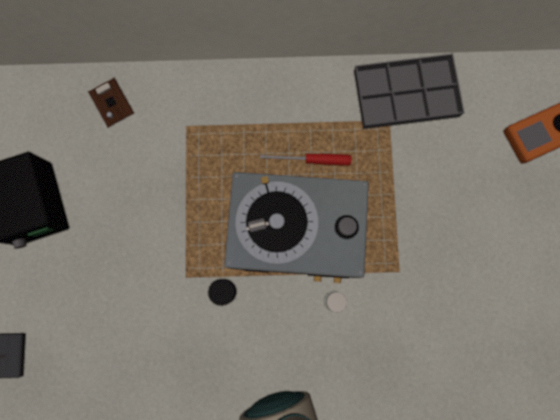

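View pics/scene0.png

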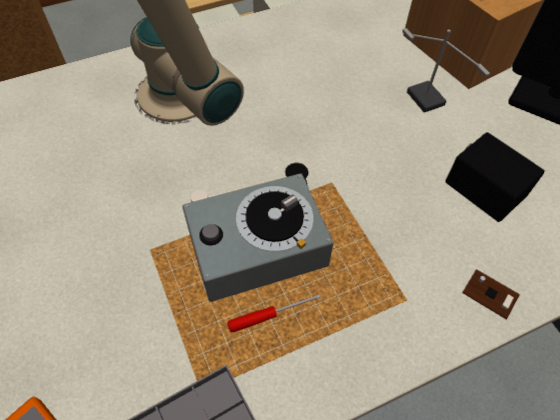

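The top view shows the dial at (277,221), its lug pointing left at (257,225), the target line and rider at (266,185), and the button at (346,226). The scene view agrees. The dial has to turn about 90° clockwise. I'll hover nearby for a wrist view first.

```bash
cat >> h.py <<'E'
from scipy.spatial.transform import Rotation as R
def rows(targets):
    "targets: (x,y,z,yaw of tool x); tool down"
    s=ctrl.read_state(); R0=R.from_quat(s['ee_rot']); out=[]
    for x,y,z,w in targets:
        Rt=R.from_euler('z',w)*R.from_euler('x',np.pi)
        out.append([np.round(R0.inv().apply(np.array([x,y,z])-s['position']),4).tolist(),np.round((R0.inv()*Rt).as_rotvec(),3).tolist()])
    for o in out: print(o)
E
python3 - <<'E'
from h import *
rows([(.49,.06,.32,1.82)])
p=ctrl.capture('wrist');save(p,'w0');print(np.round(p['mount'],3).tolist())
E
```

```text
[[0.4746, -0.4391, -0.1145], [0.0, 0.0, -1.419]]
[[-0.001, 0.96, 0.281, 0.083], [1.0, 0.001, -0.0, -0.001], [-0.001, 0.281, -0.96, -0.179], [0.0, 0.0, 0.0, 1.0]]
```

>>> step_arm:
  steps:
    - [[0.05, -0.05, -0.03], [0, 0, -0.18]]
    - [[0.1, -0.1, -0.06], [0, 0, -0.36]]
    - [[0.16, -0.15, -0.09], [0, 0, -0.53]]
    - [[0.22, -0.2, -0.11], [0, 0, -0.7]]
    - [[0.28, -0.26, -0.11], [0, 0, -0.88]]
    - [[0.34, -0.32, -0.11], [0, 0, -1.06]]
    - [[0.4, -0.37, -0.11], [0, 0, -1.24]]
    - [[0.447, -0.45, -0.1], [0, 0, -1.42]]
  jaw: 0

```text
time_s: 2.05
position: [0.4154, -0.0852, 0.3096]
ee_rot: [0.611, 0.791, 0.0, 0.001]
contact_force: [0.3, -0.1, 0.2]
grip_width: 0.0176
grasp_force: 0.0
```

>>> step_arm:
  steps:
    - [[0, 0, 0], [0, 0, 0]]
    - [[0, 0, 0], [0, 0, 0]]

```text
time_s: 2.3
position: [0.4143, -0.0871, 0.3091]
ee_rot: [0.613, 0.79, -0.0, 0.0]
contact_force: [0.5, 0.1, 0.6]
grip_width: 0.0009
grasp_force: 0.0
```

```bash
cat >> h.py <<'E'
def wcap():
    s=ctrl.read_state(); p=ctrl.capture('wrist'); T=np.eye(4); T[:3,:3]=R.from_quat(s['ee_rot']).as_matrix(); T[:3,3]=s['position']
    p['T']=T@p['mount']; return p
def onplane(p,T,u,v,z):
    d=T[:3,:3]@np.array([(u-p['cx'])/p['fx'],-(v-p['cy'])/p['fy'],-1]); o=T[:3,3]; return o+d*(z-o[2])/d[2]
def rect(p,T,c,z,half=.11,px=.0004):
    "rectified view of the plane at height z: col right=+x, row down=-y"
    g=np.arange(-half,half,px); X,Y=np.meshgrid(c[0]+g,c[1]-g)
    P=np.stack([X,Y,np.full_like(X,z)],-1)-T[:3,3]; C=P@T[:3,:3]
    u=p['cx']+p['fx']*C[...,0]/-C[...,2]; v=p['cy']-p['fy']*C[...,1]/-C[...,2]
    return cv2.remap(p['image'],u.astype('f4'),v.astype('f4'),cv2.INTER_LINEAR)
E
python3 - <<'E'
from h import *
s=ctrl.read_state();print(s['time_s'],s['position'],R.from_quat(s['ee_rot']).as_euler('xyz'),s['qpos'].round(2) if hasattr(s['qpos'],'round') else s['qpos'])
p=wcap();save(p,'w1');T=p['T']
for t in['dial_centre','index_tip','lug_top','target_tip','button_top']: print(t,best(p,t))
im=rect(p,T,(.552,.0505),.112); im2=rect(p,T,(.552,.0505),.121)
cv2.imwrite('pics/r1.png',np.hstack([p['image'][:,:,::-1][:420],cv2.resize(im,(420,420))[:,:,::-1]])[:, -800:])
E
```

```text
2.3 [ 0.41432778 -0.08710497  0.30910769] [-3.14123801e+00  1.04602024e-03  1.82107100e+00] [-0.37 -0.    1.59 -0.    1.55 -0.62]
dial_centre [([0.5521, 0.0515, 0.125], 0.63), ([0.5488, 0.0126, 0.0045], 0.56)]
index_tip [([0.5412, 0.1089, 0.1193], 0.64)]
lug_top [([0.5469, 0.0898, 0.14], 0.95)]
target_tip [([0.61, 0.0628, 0.1123], 0.68)]
button_top [([0.5413, -0.0864, 0.1308], 0.76)]
```

View pics/r1.png

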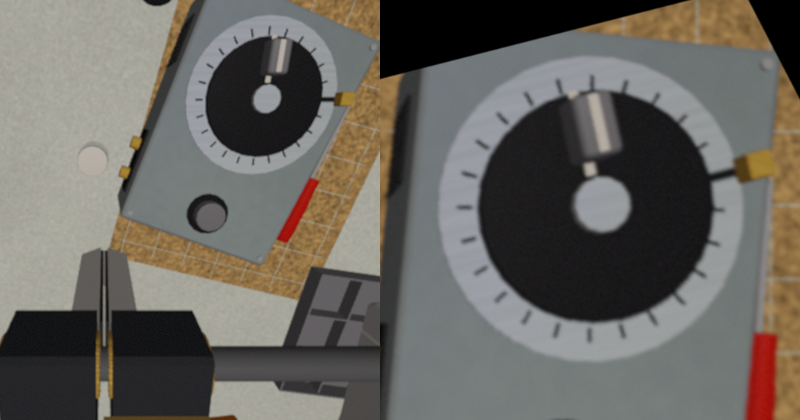

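The wrist view shows the dial with hub at (267,98), lug at (278,55), target line at (330,99), rider at (344,99) and button at (210,213). Next I'll measure the angles from the rectified planes.

```bash
cat >> h.py <<'E'
def circ(mask,c,px,half):
    cn=max(cv2.findContours(mask.astype('u1'),cv2.RETR_EXTERNAL,cv2.CHAIN_APPROX_NONE)[0],key=cv2.contourArea)
    (u,v),r=cv2.minEnclosingCircle(cv2.convexHull(cn)); return c[0]-half+u*px, c[1]+half-v*px, r*px
def measure(p,T,c,half=.11,px=.0004):
    g1=cv2.cvtColor(rect(p,T,c,.121),cv2.COLOR_RGB2GRAY); g2=cv2.cvtColor(rect(p,T,c,.112),cv2.COLOR_RGB2GRAY)
    def samp(g,c0,r,a):
        x=c0[0]+r*np.cos(a);y=c0[1]+r*np.sin(a)
        return cv2.remap(g,((x-c[0]+half)/px).astype('f4'),((c[1]+half-y)/px).astype('f4'),cv2.INTER_LINEAR).astype(float)
    # ring centre: outer edges of the dark disc, median over angle then LSQ
    a=np.radians(np.arange(0,360,.25)); ring=[]
    r=np.arange(.050,.070,.0002)
    S=samp(g1,c,r[None],a[:,None]+0*r[None]); S=cv2.GaussianBlur(S,(9,1),0)
    d=np.gradient(S,axis=1); k=d.argmax(1); ok=d.max(1)>3
    x=c[0]+r[k]*np.cos(a);y=c[1]+r[k]*np.sin(a)
    from scipy.optimize import least_squares
    f=least_squares(lambda q:np.hypot(x-q[0],y-q[1])[ok]-q[2],[*c,.06],loss='soft_l1',f_scale=.0005).x
    c0=f[:2]
    # target: dark line r .068-.075 (beyond the short lines)
    rt=np.arange(.0625,.075,.0004); tl=samp(g2,c0,rt[None],a[:,None]+0*rt[None]).mean(1)
    # index: white at r .016-.021 and .056-.059
    ri=np.arange(.0165,.021,.0004); ii=samp(g1,c0,ri[None],a[:,None]+0*ri[None]).mean(1)
    ro=np.arange(.0555,.0585,.0004); io=samp(g1,c0,ro[None],a[:,None]+0*ro[None]).mean(1)
    def peak(s,w):
        k=s.argmax(); idx=(np.arange(k-w,k+w+1))%len(a); ww=np.clip(s[idx]-np.median(s)-.4*(s[k]-np.median(s)),0,None)
        return np.degrees(a[k])+(np.arange(-w,w+1)*ww).sum()/ww.sum()*.25, s[k]
    return f,dict(target=peak(255-tl,20),index_in=peak(ii,60),index_out=peak(io,24))
E
python3 - <<'E'
from h import *
s=ctrl.read_state()
p=wcap();print(measure(p,p['T'],(.552,.0505)))
q=ctrl.capture('top');print(measure(q,q['cam_to_world'],(.552,.0505)))
q=ctrl.capture('scene');print(measure(q,q['cam_to_world'],(.552,.0505)))
print(ctrl.read_state()['position'])
E
```

```text
(array([0.55109696, 0.0510426 , 0.05961879]), {'target': (np.float64(14.377399500011162), np.float64(233.375)), 'index_in': (np.float64(98.67825596040167), np.float64(167.58333333333334)), 'index_out': (np.float64(90.7228466026081), np.float64(153.25))})
(array([0.55065085, 0.05048559, 0.05847491]), {'target': (np.float64(14.269313440384375), np.float64(189.0)), 'index_in': (np.float64(100.9751361700385), np.float64(133.41666666666666)), 'index_out': (np.float64(102.36384493831163), np.float64(138.75))})
(array([0.55313257, 0.05047075, 0.06060343]), {'target': (np.float64(15.557331938506323), np.float64(190.59375)), 'index_in': (np.float64(110.15787293897009), np.float64(170.83333333333334)), 'index_out': (np.float64(115.74416914315157), np.float64(187.0))})
[ 0.4142971  -0.08763211  0.30900259]
```

```bash
cat >> h.py <<'E'
C=np.array([.551,.051])
def fing(deg,off,z,r=.040):
    a=np.radians(deg); u=np.array([np.cos(a),np.sin(a)]); t=np.array([-u[1],u[0]]); x=C+r*u+off*t
    return (*x,z,a)
E
python3 - <<'E'
from h import *
rows([fing(101.5,.037,.22),fing(101.5,.037,.129)])
E
```

```text
[[0.1425, 0.1315, 0.089], [-0.0, 0.0, 0.048]]
[[0.1425, 0.1315, 0.18], [-0.0, 0.0, 0.048]]
```

>>> step_arm:
  steps:
    - [[0.04, 0.035, 0.01], [0, 0, 0.01]]
    - [[0.08, 0.07, 0.03], [0, 0, 0.03]]
    - [[0.12, 0.11, 0.06], [0, 0, 0.048]]
    - [[0.1425, 0.1315, 0.089], [0, 0, 0.048]]
    - [[0.1425, 0.1315, 0.11], [0, 0, 0.048]]
    - [[0.1425, 0.1315, 0.14], [0, 0, 0.048]]
    - [[0.1425, 0.1315, 0.165], [0, 0, 0.048]]
    - [[0.1425, 0.1315, 0.165], [0, 0, 0.048]]

```text
time_s: 3.75
position: [0.5051, 0.0834, 0.1423]
ee_rot: [0.632, 0.775, -0.002, -0.002]
contact_force: [0.9, -0.2, -0.4]
grip_width: 0.0007
grasp_force: 0.0
```

Run:
```python
from h import *
s=ctrl.read_state();print(s['time_s'],s['position'],s['contact_force'],s['qpos'])
p=wcap();save(p,'w2')
rows([fing(101.5,.037,.129)]+[fing(a,.0225,.129) for a in (101,95,89,83,77,71,65)])
```

```text
3.75 [0.50509735 0.0834068  0.14234542] [ 0.85656361 -0.21135824 -0.44430145] [ 2.77694917e-02  2.29533701e-01  1.73494001e+00 -1.38029646e-04
  1.18165924e+00 -1.73737274e-01]
[[-0.0007, 0.0003, 0.0147], [-0.001, -0.0, 0.001]]
[[-0.0005, 0.0152, 0.0147], [-0.001, -0.0, 0.01]]
[[0.0016, 0.0195, 0.0147], [-0.001, -0.0, 0.114]]
[[0.0032, 0.024, 0.0147], [-0.001, 0.0, 0.219]]
[[0.0043, 0.0287, 0.0147], [-0.001, 0.0, 0.324]]
[[0.005, 0.0334, 0.0147], [-0.001, 0.0, 0.428]]
[[0.0051, 0.0382, 0.0147], [-0.001, 0.0, 0.533]]
[[0.0048, 0.043, 0.0147], [-0.001, 0.0, 0.638]]
```

View pics/w2.png

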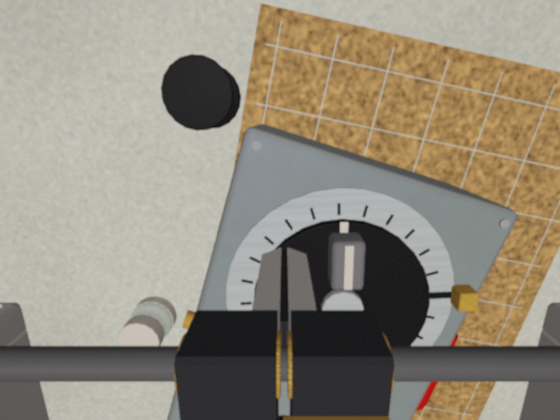

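The fingers, at about (285,265), stand clear on the counter-clockwise side of the lug at (347,265). The target line is at (440,296). I'll lower and push along the arc.

>>> step_arm:
  steps:
    - [[-0.0007, 0.0003, 0.0135], [0, 0, 0]]
    - [[-0.0005, 0.01, 0.0135], [0, 0, 0.01]]
    - [[0.0, 0.0155, 0.0135], [0, 0, 0.01]]
    - [[0.0016, 0.0195, 0.0135], [0, 0, 0.114]]
    - [[0.0032, 0.024, 0.0135], [0, 0, 0.219]]
    - [[0.0043, 0.0287, 0.0135], [0, 0, 0.324]]
    - [[0.005, 0.0334, 0.0135], [0, 0, 0.428]]
    - [[0.0051, 0.0382, 0.0135], [0, 0, 0.533]]

```text
time_s: 4.8
position: [0.5423, 0.0967, 0.1307]
ee_rot: [0.815, 0.58, -0.001, -0.001]
contact_force: [-3.2, 0.7, 1.6]
grip_width: 0.0006
grasp_force: 1.3
```

Run:
```python
from h import *
s=ctrl.read_state();print(s['time_s'],s['position'],s['contact_force'],R.from_quat(s['ee_rot']).as_euler('xyz',degrees=True))
p=wcap();save(p,'w3');print(measure(p,p['T'],C))
for t in['index_tip','lug_top','target_tip']:
    b=best(p,t);print(t,b,[np.degrees(np.arctan2(q[0][1]-C[1],q[0][0]-C[0])).round(1) for q in b])
rows([fing(a,.0225,.129) for a in (65,59,53,47,41,35,29,24)])
```

```text
4.8 [0.54233266 0.09674522 0.13072487] [-3.21815166  0.71796583  1.63256857] [-1.79880422e+02  2.53925121e-02  7.08449630e+01]
(array([0.55221566, 0.05306229, 0.05943619]), {'target': (np.float64(193.13944865456662), np.float64(226.53125)), 'index_in': (np.float64(66.35768872589023), np.float64(205.41666666666666)), 'index_out': (np.float64(72.52715528605326), np.float64(195.5))})
index_tip [([0.573, 0.1053, 0.1214], 0.76)] [np.float64(67.9)]
lug_top [([0.5639, 0.0894, 0.1403], 0.83)] [np.float64(71.4)]
target_tip [([0.6133, 0.0633, 0.1134], 0.66), ([0.5733, 0.1061, 0.1193], 0.4)] [np.float64(11.2), np.float64(68.0)]
[[0.0015, 0.004, 0.0017], [0.0, -0.0, 0.107]]
[[0.0032, 0.0085, 0.0017], [0.0, -0.0, 0.212]]
[[0.0044, 0.0132, 0.0017], [0.0, -0.0, 0.317]]
[[0.0051, 0.0179, 0.0017], [0.0, -0.0, 0.421]]
[[0.0053, 0.0227, 0.0017], [0.0, -0.0, 0.526]]
[[0.0049, 0.0275, 0.0017], [0.0, -0.0, 0.631]]
[[0.0041, 0.0322, 0.0017], [0.0, -0.0, 0.736]]
[[0.0031, 0.0361, 0.0017], [0.0, -0.0, 0.823]]
```

View pics/w3.png

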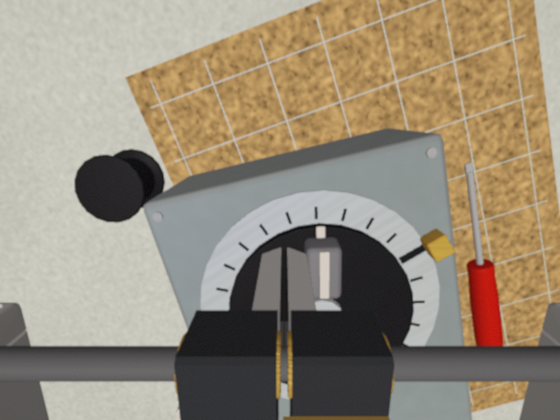

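The lug at (323,265) moves with the fingers at (285,280) and the index now points to about 69°. I'll continue the push.

>>> step_arm:
  steps:
    - [[0.0015, 0.004, 0.0], [0, 0, 0.107]]
    - [[0.0032, 0.0085, 0.0], [0, 0, 0.212]]
    - [[0.0044, 0.0132, 0.0], [0, 0, 0.317]]
    - [[0.0051, 0.0179, 0.0], [0, 0, 0.421]]
    - [[0.0053, 0.0227, 0.0], [0, 0, 0.526]]
    - [[0.0049, 0.0275, 0.0], [0, 0, 0.631]]
    - [[0.0041, 0.0322, 0.0], [0, 0, 0.736]]
    - [[0.0031, 0.0361, 0.0], [0, 0, 0.823]]

```text
time_s: 6.0
position: [0.5788, 0.0888, 0.1308]
ee_rot: [0.979, 0.206, 0.001, -0.001]
contact_force: [-0.5, 2.3, 0.1]
grip_width: 0.0007
grasp_force: 1.4
```

Run:
```python
from h import *
s=ctrl.read_state();print(s['time_s'],s['position'],s['contact_force'],R.from_quat(s['ee_rot']).as_euler('xyz',degrees=True))
p=wcap();save(p,'w4')
im=rect(p,p['T'],C,.116,half=.09,px=.0003);cv2.imwrite('pics/r4.png',im[:,:,::-1])
for t in['index_tip','lug_top','target_tip']:
    b=best(p,t);print(t,b,[np.degrees(np.arctan2(q[0][1]-C[1],q[0][0]-C[0])).round(1) for q in b])
```

```text
6.0 [0.57881664 0.08881342 0.13077001] [-0.46137918  2.2933674   0.11023675] [-1.79906819e+02 -1.25662635e-01  2.37832233e+01]
index_tip [([0.6065, 0.0756, 0.1219], 0.81), ([0.61, 0.0591, 0.1103], 0.42)] [np.float64(23.9), np.float64(7.8)]
lug_top [([0.5844, 0.0671, 0.1369], 0.83)] [np.float64(25.7)]
target_tip [([0.6097, 0.0639, 0.1112], 0.75)] [np.float64(12.4)]
```

View pics/w4.png

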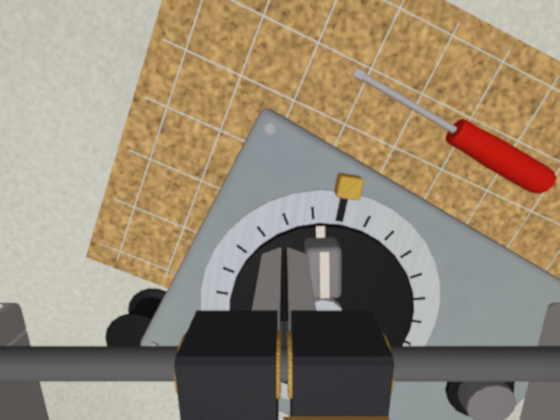

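The index end is at (321,231) and the target line's inner end at (340,218), so about 10° remains. I'll push to about 17°, then measure finely.

Run:
```python
from h import *
rows([fing(a,.0225,.129) for a in (21,19,17,15.5)])
```

```text
[[0.0007, 0.0021, 0.0018], [-0.0, -0.002, 0.052]]
[[0.0014, 0.0036, 0.0018], [-0.0, -0.002, 0.087]]
[[0.002, 0.0051, 0.0018], [-0.0, -0.002, 0.122]]
[[0.0025, 0.0062, 0.0018], [-0.0, -0.002, 0.148]]
```

>>> step_arm:
  steps:
    - [[0.0007, 0.0021, 0], [0, 0, 0.052]]
    - [[0.0014, 0.0036, 0], [0, 0, 0.087]]
    - [[0.002, 0.0051, 0], [0, 0, 0.122]]
    - [[0.002, 0.0051, 0], [0, 0, 0.122]]

```text
time_s: 6.7
position: [0.5823, 0.0836, 0.1307]
ee_rot: [0.989, 0.147, 0.0, 0.0]
contact_force: [0.9, 3.1, 1.1]
grip_width: 0.0004
grasp_force: 1.2
```

```bash
cat >> h.py <<'E'
def fine(p,T,guess,name=None):
    hs=cv2.cvtColor(p['image'],cv2.COLOR_RGB2HSV).astype(int); g=hs[...,2]
    V,U=np.mgrid[:420,:560]
    def polar(z):
        d=np.stack([(U-p['cx'])/p['fx'],-(V-p['cy'])/p['fy'],-np.ones(U.shape)],-1)@T[:3,:3].T
        P=T[:3,3]+d*((z-T[2,3])/d[...,2])[...,None]; x=P[...,0]-C[0];y=P[...,1]-C[1]
        return np.hypot(x,y),np.degrees(np.arctan2(y,x)),x,y
    r,a,x,y=polar(.112)
    mt=(r>.0625)&(r<.0755)&(abs(a-14.4)<7); w=np.clip(110-g,0,None)*mt
    ta=(w*a).sum()/w.sum()
    r,a,x,y=polar(.121)
    mi=(r>.0545)&(r<.0585)&(abs(a-guess)<9); w2=np.clip(g-120,0,None)*mi
    ia=(w2*a).sum()/w2.sum()
    r,a,x,y=polar(.141)
    ml=(r>.026)&(r<.05)&(abs(a-guess)<9); w3=np.clip(g-150,0,None)*ml
    la=(w3*a).sum()/max(w3.sum(),1)
    if name:
        im=p['image'][:,:,::-1].copy(); im[(w>0)]=(0,0,255); im[w2>0]=(0,255,0); im[w3>0]=(255,0,0)
        cv2.imwrite(f'pics/{name}.png',np.hstack([cv2.resize(q[180:320,250:410],None,fx=2.5,fy=2.5) for q in (p['image'][:,:,::-1],im)]))
    return dict(target=ta.round(2),index=ia.round(2),lug=la.round(2),n=[(w>0).sum(),(w2>0).sum(),(w3>0).sum()])
E
python3 - <<'E'
from h import *
s=ctrl.read_state();print(s['time_s'],s['position'],s['contact_force'],R.from_quat(s['ee_rot']).as_euler('xyz',degrees=True))
p=wcap();print(fine(p,p['T'],17.5,'f5'))
E
```

```text
6.7 [0.58234172 0.08363627 0.13070167] [0.92443572 3.12064673 1.05826974] [ 1.79984579e+02 -3.28628119e-02  1.69026619e+01]
{'target': np.float64(14.54), 'index': np.float64(17.73), 'lug': np.float64(17.86), 'n': [np.int64(145), np.int64(70), np.int64(420)]}
```

View pics/f5.png

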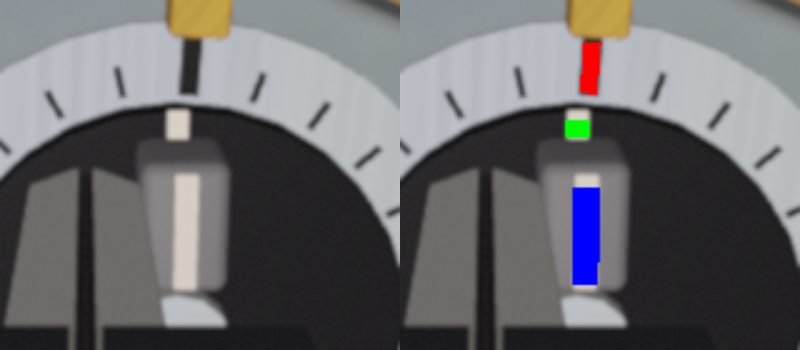

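The segmentation is clean: target line (190,65), index end (178,125). About 3.2° is left.

Run:
```python
from h import *
a=np.array(fing(16.9,.0225,.1307)[:2]);b=np.array(fing(13.7,.0225,.1307)[:2]);R0=R.from_quat(ctrl.read_state()['ee_rot'])
print(R0.inv().apply([*(b-a),0]))
```

```text
[1.19284591e-03 2.26834705e-03 1.09009521e-06]
```

>>> step_arm:
  steps:
    - [[0.0006, 0.0011, 0], [0, 0, 0.028]]
    - [[0.0012, 0.0022, 0], [0, 0, 0.055]]
    - [[0.0012, 0.0022, 0], [0, 0, 0.055]]
    - [[0.0012, 0.0022, 0], [0, 0, 0.055]]

```text
time_s: 7.25
position: [0.5837, 0.0816, 0.1305]
ee_rot: [0.993, 0.12, -0.0, 0.0]
contact_force: [0.7, 1.2, 0.8]
grip_width: 0.0004
grasp_force: 0.9
```

Run:
```python
from h import *
s=ctrl.read_state();print(s['time_s'],s['position'],s['contact_force'],R.from_quat(s['ee_rot']).as_euler('xyz',degrees=True))
p=wcap();print(fine(p,p['T'],14.4,'f6'))
```

```text
7.25 [0.58369066 0.08162847 0.13047842] [0.74028748 1.15455509 0.82683115] [1.79970575e+02 2.47350912e-02 1.37424220e+01]
{'target': np.float64(14.54), 'index': np.float64(14.46), 'lug': np.float64(14.56), 'n': [np.int64(150), np.int64(60), np.int64(423)]}
```

The angles agree within 0.1°. I'll back off and lift, then verify and aim for the button.

>>> step_arm:
  steps:
    - [[0, -0.006, 0], [0, 0, 0]]
    - [[0, -0.013, 0], [0, 0, 0]]
    - [[0, -0.013, 0], [0, 0, 0]]
    - [[0, -0.013, -0.03], [0, 0, 0]]
    - [[0, -0.013, -0.07], [0, 0, 0]]
    - [[-0.03, 0.02, -0.1], [0, 0, 0]]
    - [[-0.06, 0.05, -0.1], [0, 0, 0]]
    - [[-0.06, 0.05, -0.1], [0, 0, 0]]

```text
time_s: 8.3
position: [0.5362, 0.0172, 0.2313]
ee_rot: [0.993, 0.118, 0.0, 0.001]
contact_force: [0.9, 1.0, -0.6]
grip_width: 0.0006
grasp_force: 0.0
```

Run:
```python
from h import *
s=ctrl.read_state();print(s['time_s'],s['position'],s['contact_force'])
p=wcap();print(fine(p,p['T'],14.4));save(p,'w7')
q=ctrl.capture('top');print(fine(q,q['cam_to_world'],14.4));print(best(p,'button_top'),best(q,'button_top'))
for p_,T in((p,p['T']),(q,q['cam_to_world'])):
  m=ctrl.regions_of(p_,'button_top')
  if m:
    v,u=np.nonzero(m[0]['pixels']);print(m[0]['p'],len(u),u.mean(),v.mean(),onplane(p_,T,u.mean(),v.mean(),.125))
rows([(.5398,-.085,.15,.24),(.5398,-.085,.12,.24)])
```

```text
8.3 [0.53619328 0.01719254 0.23127029] [ 0.9400277   1.00036023 -0.61060916]
{'target': np.float64(14.53), 'index': np.float64(14.53), 'lug': np.float64(14.68), 'n': [np.int64(74), np.int64(35), np.int64(257)]}
{'target': np.float64(15.89), 'index': np.float64(nan), 'lug': np.float64(0.0), 'n': [np.int64(57), np.int64(0), np.int64(0)]}
[([0.5417, -0.0868, 0.1277], 0.72)] [([0.5391, -0.0833, 0.1325], 0.72)]
0.7 1202 390.9217970049917 233.71547420965058 [ 0.5399173  -0.08121552  0.125     ]
0.64 224 346.50892857142856 226.43303571428572 [ 0.53632953 -0.08283143  0.125     ]
[[-0.023, 0.1024, 0.0801], [-0.0, 0.001, 0.001]]
[[-0.023, 0.1024, 0.1101], [-0.0, 0.001, 0.001]]h.py:67: RuntimeWarning: invalid value encountered in scalar divide
  ia=(w2*a).sum()/w2.sum()
```

View pics/w7.png

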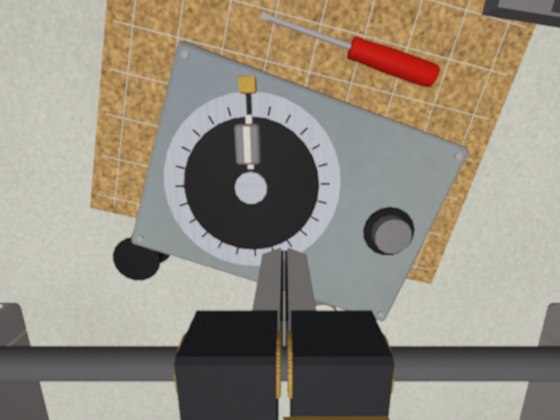

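The white index (249,125) lines up with the target line (249,105). The button is at (392,234). Now to press it.

>>> step_arm:
  steps:
    - [[-0.012, 0.05, 0.02], [0, 0, 0]]
    - [[-0.023, 0.101, 0.06], [0, 0, 0]]
    - [[-0.023, 0.101, 0.095], [0, 0, 0]]
    - [[-0.023, 0.101, 0.101], [0, 0, 0]]
    - [[-0.023, 0.101, 0.105], [0, 0, 0]]
    - [[-0.023, 0.101, 0.108], [0, 0, 0]]
    - [[-0.023, 0.101, 0.11], [0, 0, 0]]
    - [[-0.023, 0.101, 0.11], [0, 0, 0]]

```text
time_s: 9.6
position: [0.5396, -0.0839, 0.1222]
ee_rot: [0.993, 0.12, 0.001, 0.0]
contact_force: [-2.8, 0.6, 7.5]
grip_width: 0.0003
grasp_force: 3.6
```

>>> step_arm:
  steps:
    - [[0, 0, 0.0008], [0, 0, 0]]
    - [[0, 0, 0.0015], [0, 0, 0]]
    - [[0, 0, 0.0015], [0, 0, 0]]

```text
time_s: 9.98
position: [0.5397, -0.0839, 0.1221]
ee_rot: [0.993, 0.12, 0.001, 0.0]
contact_force: [-4.3, 0.5, 14.4]
grip_width: 0.0005
grasp_force: 7.3
```

The position held at 0.122 m while the force rose to 14 N, so the button is fully in. Releasing.

>>> step_arm:
  steps:
    - [[0, 0, -0.004], [0, 0, 0]]
    - [[0, 0, -0.01], [0, 0, 0]]
    - [[0, 0, -0.03], [0, 0, 0]]
    - [[0, 0, -0.07], [0, 0, 0]]
    - [[0, 0, -0.11], [0, 0, 0]]
    - [[-0.05, -0.06, -0.12], [0, 0, 0]]
    - [[-0.06, -0.1, -0.12], [0, 0, 0]]
    - [[-0.06, -0.1, -0.12], [0, 0, 0]]

```text
time_s: 10.98
position: [0.4555, 0.0007, 0.2399]
ee_rot: [0.993, 0.121, 0.001, -0.0]
contact_force: [-0.5, 0.6, -0.1]
grip_width: 0.0007
grasp_force: 0.0
```

Run:
```python
from h import *
s=ctrl.read_state();print(s['time_s'],s['position'],s['contact_force'])
p=wcap();print(fine(p,p['T'],14.4));print(best(p,'button_top'));save(p,'w8')
q=ctrl.capture('scene')
for t in ['solder_reel','flux_jar','screwdriver','button_top']: print(t,best(q,t))
```

```text
10.975 [0.45546848 0.00074694 0.23990319] [-0.51648922  0.60586728 -0.1262498 ]
{'target': np.float64(14.54), 'index': np.float64(16.35), 'lug': np.float64(14.66), 'n': [np.int64(32), np.int64(94), np.int64(277)]}
[([0.5431, -0.0885, 0.1295], 0.68)]
solder_reel [([0.4179, 0.1689, -0.0021], 0.76)]
flux_jar [([0.3924, -0.0683, 0.0036], 0.49)]
screwdriver [([0.5344, -0.0852, 0.1278], 0.71), ([0.7038, -0.0117, 0.0017], 0.56)]
button_top [([0.5337, -0.0849, 0.1279], 0.74), ([0.6106, 0.0654, 0.1229], 0.34)]
```

View pics/w8.png

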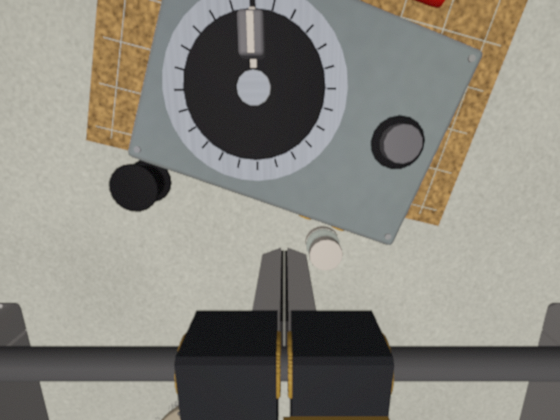

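The dial is unchanged: the lug line at (250,35) reads 14.66°, as it did before the press. The button at (402,143) is back out and the bystanders are in place. The robot touches nothing.

```bash
python3 -c "
from h import *
print(ctrl.sign_off())"
```

```text
the job is handed in; nothing more can be done
None
```

The dial was pushed to the target line (within about 0.1° in the wrist view), then the button was pressed to its stop and released, the bystanders stayed put, and the job was handed in at about 11 s.

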